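# Brush out a battery's lid groove and hold the brush tipped over the tray

### The job

Draw the orange-handled terminal brush up out of the rack and run its bristle tip slowly (a few centimetres a second) along inside the groove in the small battery's lid, from the end beside the red-ringed post to the end beside the black-ringed post. Then lift it out, carry it over the shallow square tray and tip it to lean about 45 degrees, bristles lower, with the bristle tip above the middle of the tray and 15 to 20 cm above the bench; finish while still holding it there, still and touching nothing else. Leave the other brushes in the rack and the small parts where they are.

Things in the scene. Friction and masses are not known exactly. Their poses are not given: they have to be found in the camera images.
- orange_brush_mid (a point): loose round brush, 160 mm long, 60 to 130 g, upright in a slot of the rack, bristles down: bristle cone 34 mm long (tip 10 mm across, root 16), steel ferrule 22 mm long, then orange handle 104 mm long, both 21 mm across. In the slot its top is 170 mm above the bench. Fits loosely, may lean a few degrees. Point on its axis, 80 mm from either end; z runs from tip to handle top
- orange_brush_tip (a point): the centre of the orange brush's flat bristle tip, its lowest end; z runs along the brush towards the handle
- rack: fixed dark wooden block, 64 (x) by 228 mm (y), 70 mm high, origin at the centre of its underside, z up. Four square slots 25 mm wide, 60 mm deep, open at the top, in a row at y = -84, -28, 28 and 84 mm; each holds one brush, in any order. The brushes' upper 100 mm stands free above it
- battery: fixed compact battery, black, grey lid, 94 (x) by 154 mm (y), origin under its centre, z up. Lid top at 104 mm. Straight pale-floored groove along its whole length in y at x = 12 mm, 20 mm wide, floor at 90 mm, open at both ends (y = -75, 75 mm). Posts up to 124 mm at x = -24 mm: red-ringed at y = 56, black-ringed at y = -56 mm
- seam_red (a point): point on the groove's floor, on its centre line, 15 mm in from the open end beside the red-ringed post; axes as the battery's
- seam_black (a point): point on the groove's floor, on its centre line, 15 mm in from the open end beside the black-ringed post; axes as the battery's
- tray: fixed shallow open tray, pale aluminium, 140 by 140 mm, 22 mm high, origin at the centre of its underside, z up
- blue_brush_mid (a point): same shape and size as the orange brush, handle blue; stands in another slot; leave it there. Point half-way up its length (80 mm above its lower end)
- black_brush_mid (a point): same shape and size as the orange brush, handle black; stands in another slot; leave it there. Point half-way up its length (80 mm above its lower end)
- white_brush_mid (a point): same shape and size as the orange brush, handle white; stands in another slot; leave it there. Point half-way up its length (80 mm above its lower end)
- clamp: loose brass clamp terminal, about 80 by 28 mm, 18 mm high; leave alone. Origin under its ring
- protector: loose green plastic post protector, a cup 38 mm across, 30 mm high; leave alone. Origin at the centre of its underside
- socket: loose steel socket, 26 mm across, 32 mm high; leave alone. Origin at the centre of its underside
- bolt: loose lead side-post bolt standing on its head, 26 mm across, 28 mm high; leave alone. Origin at the centre of its underside
Not all that is in view belongs to the job. Leave any pink, purple or turquoise look-alike of the battery alone.

How it is judged (in metres and radians):
On the way, in this order (a step that is already met when the one before it is completed fails the run):
1. the orange brush, held in the fingers, is drawn wholly out of its slot (z of orange_brush_tip in the frame of rack above 0.073 m and contact force between the fingers and orange_brush above 0.5 N), for 0.05 s.
2. bristle tip inside the groove, at the red-ringed end (z of orange_brush_tip in the frame of battery between 0.085 and 0.1015 m and x of orange_brush_tip in the frame of battery between 0.001 and 0.023 m and y of orange_brush_tip in the frame of battery between 0.047 and 0.085 m and contact force between the fingers and orange_brush above 0.5 N), for 0.05 s.
3. bristle tip inside the groove, between the red end and the middle (z of orange_brush_tip in the frame of battery between 0.085 and 0.1015 m and x of orange_brush_tip in the frame of battery between 0.001 and 0.023 m and y of orange_brush_tip in the frame of battery between 0.016 and 0.038 m and contact force between the fingers and orange_brush above 0.5 N), for 0.05 s.
4. bristle tip inside the groove, at the middle (z of orange_brush_tip in the frame of battery between 0.085 and 0.1015 m and x of orange_brush_tip in the frame of battery between 0.001 and 0.023 m and y of orange_brush_tip in the frame of battery between -0.011 and 0.011 m and contact force between the fingers and orange_brush above 0.5 N), for 0.05 s.
5. bristle tip inside the groove, between the middle and the black end (z of orange_brush_tip in the frame of battery between 0.085 and 0.1015 m and x of orange_brush_tip in the frame of battery between 0.001 and 0.023 m and y of orange_brush_tip in the frame of battery between -0.038 and -0.016 m and contact force between the fingers and orange_brush above 0.5 N), for 0.05 s.
6. bristle tip inside the groove, at the black-ringed end (z of orange_brush_tip in the frame of battery between 0.085 and 0.1015 m and x of orange_brush_tip in the frame of battery between 0.001 and 0.023 m and y of orange_brush_tip in the frame of battery between -0.085 and -0.047 m and contact force between the fingers and orange_brush above 0.5 N), for 0.05 s.
At the end, for the whole second after the job is handed in: Orange brush gripped, still (30 mm/s, 0.3 rad/s), leaning 33 to 57 deg from upright, tip lower, 120 to 260 mm above the bench, within 55 mm of the tray centre along each tray side, off rack, battery, tray, other brushes; other brushes within 30 mm, small parts within 40 mm of their starts (angle between orange_brush_tip's own z axis and vertical between 0.58 and 1 rad and height (world z) of orange_brush_tip between 0.12 and 0.26 m and x of orange_brush_tip in the frame of tray between -0.055 and 0.055 m and y of orange_brush_tip in the frame of tray between -0.055 and 0.055 m and contact force between the fingers and orange_brush above 0.5 N and linear speed of orange_brush below 0.03 m/s and angular speed of orange_brush below 0.3 rad/s and contact force between orange_brush and rack below 0.05 N and contact force between orange_brush and battery below 0.05 N and contact force between orange_brush and tray below 0.05 N and contact force between orange_brush and blue_brush below 0.05 N and contact force between orange_brush and black_brush below 0.05 N and contact force between orange_brush and white_brush below 0.05 N and distance of each of blue_brush_mid, black_brush_mid, white_brush_mid from where it was at the start of the episode below 0.03 m and distance of each of clamp, protector, socket, bolt from where it was at the start of the episode below 0.04 m); the arm keeps its last pose, push and grip.
It fails at once if the brush moves faster than 100 mm/s while its tip is running along inside the groove (z of orange_brush_tip in the frame of battery between 0.085 and 0.0995 m and x of orange_brush_tip in the frame of battery between 0.001 and 0.023 m and y of orange_brush_tip in the frame of battery between -0.045 and 0.045 m and linear speed of orange_brush above 0.1 m/s).
It fails at once if another brush is displaced by more than 30 mm (distance of any of blue_brush_mid, black_brush_mid, white_brush_mid from where it was at the start of the episode above 0.03 m).
It fails at once if a small part is displaced by more than 40 mm (distance of any of clamp, protector, socket, bolt from where it was at the start of the episode above 0.04 m).
It also fails if it takes over 51 s, if anything falls off the work surface, if the arm or the gripper's body presses on something with over 40 N, if the wrist force passes 120 N, or if a joint passes its speed limit or range.

### The arm

A 6-joint arm with a two-finger parallel gripper is mounted at the origin on the work surface. World frame = base frame: x ahead of the robot, y to its left, z up, the work surface at z = 0. Lengths are in mm, angles in degrees, forces in N, time in s.
With the tool pointing down it reaches from about 275 to 825 mm from the base axis. Payload 5.2 kg.
Tool frame: the origin (TCP) lies on the centre line of the jaws, within the pads' length; the fingertips stand 22 mm ahead of it and the grasp point (between the pads) lies 3 mm ahead of it (r.nose_length is the distance from the TCP to the fingertips, in mm); x points along the fingers, y is the direction in which the jaws open and shut, and the axes are right-handed (so a half turn about x gives the same grasp; the last joint's range is limited). The gripper opens to 93 mm and grips with 3 to 60 N. Pads are 15 mm wide; open, the fingers measure 128 mm over their backs; the gripper's body (75 mm by 188 mm) begins 65 mm behind the grasp point.
Start: joints at [51.406, 14.817, 87.949, -0, 77.235, -11.62], TCP at [249.46, 490.178, 240.653] pointing down, gripper open.
Joint ranges: [-179.93, 179.93], [-52.35, 119.4], [10.71, 147.94], [-69.91, 249.91], [12.55, 155.21], [-178.61, 178.61]. Speed limits (degrees/s): [147.25, 147.25, 180, 180, 180, 180].

### API

Orientations are given as [roll, pitch, yaw] about the fixed x, y, z axes, in that order (R = Rz(yaw) Ry(pitch) Rx(roll)).
In Python, from plant import r, imaging, job, search_frame, masks_of gives the robot as it stands.
- The arm moves only by the shell command python3 -m creep 'ROWS' [OPENING] [FORCE]. ROWS is JSON, one flat list of numbers, 6 for each row, row after row: the shift along the world's x, y, z in mm, then the turn, a rotation vector about the world's x, y, z in degrees. A call has 1 to 8 rows; each row is the pose to reach, as a shift and turn from the pose measured when the call began; what a row does not reach only later rows make up. A row lasts 1/10 s, in which the tool goes at most 50 mm and 8.59 degrees, less where a joint would pass 70% of its speed; a pose out of reach is approached as far as the arm can. A call with a gripper value outside its range is refused whole. OPENING is the closure in counts, from 0 (fully open) to 255 (shut), set as the call begins (- or left out, the last holds). The fingers move at their own pace and stop on an object; FORCE is the grip in N (left out, the last holds). Time passes only in rows, so rows that repeat a pose let the fingers close. It gives the time, the measured TCP pose, the force and the opening at its end, in the units of the state.
- r.state(): the state, without advancing time (a new reading comes with each control period).
- imaging.grab_frame(name): name is "scene" or "top" or "wrist"; returns (picture, depth): 384x512x3 uint8, red, green, blue; 384x512 float32, mm along the optical axis (not along the pixel's ray), 0 where there is no reading.
- imaging.camera_params(name): a dict with "fx", "fy", "cx", "cy" (pixels), "k1" (the pictures are not rectified: a ray, as slopes to the right and down, at radius r is drawn at 1 + k1 r^2 times it, then the intrinsics apply), "R" (3x3) and "t" (3): a world point X has camera coordinates R X + t. Camera axes: x right, y down, z forward; pixel columns grow to the right and rows downward; lengths in mm; the calibration is good to about 2 mm. A picture is of the moment at which its call begins: read the wrist's pose just before it. camera_params takes no time and is no camera call; for the wrist camera it gives the pose at the moment of the call.
- job.finish_job(): hands the job in, once; it reports no verdict.
Trained networks look in the newest picture that a camera, given by its name, has taken for a name from the list of things; names that differ only in an ending like _2 or _b are one class to them, and where a whole thing is asked for, a point or a joint stands for the part that bears it (a point fixed in the world has none). Each returns a list of dicts, best first, with "confidence" (0 to 1); they miss things now and then, are a little off and sometimes report something else, mostly with a low value. They report only what shows in the picture. A call takes as long as a camera call. They do not tell look-alikes from the thing itself.
- search_frame(camera, query): "point" ([x, y, z] in mm, in the coordinates of the camera as it stood for that picture, good to about 4 mm: the middle of the surface that is visible of it).
- masks_of(camera, query): "region" (384x512 bool, what is visible of it).
The state is a dict: "time": time; "q": joint angles; "joint_vel": joint speeds; "joint_torque": joint torques, N m; "tcp_pos": TCP position; "ee_rot": TCP orientation; "force": force on the tool from outside, world axes, zero at the start; "torque": the same for the moment, N m; "grip_width": opening from 0.0 (shut) to 1.0 (fully open).
Only numpy, scipy, OpenCV 4.12 (cv2) and the standard library are available. Lean on these libraries where they do the work, as an engineer would, in place of code of your own. Each camera call takes 0.05 s, during which the arm holds its last target.

## Working session

There is one attempt and no reset: what is moved stays moved. The work goes in short steps, Python scripts to look and compute and a shell command to move; the robot and the scene stay as the last step left them, time stands still between calls to the robot, and variables do not carry over. Pictures are saved under pics/ and viewed, and the job is handed in when it is done.

```bash
ls; mkdir -p pics
cat > h.py <<'E'
import numpy as np, cv2
from plant import r, imaging, job, search_frame, masks_of
def save(n,img,s=1.5):
    cv2.imwrite('pics/'+n+'.png',cv2.resize(img[:,:,::-1],None,fx=s,fy=s,interpolation=cv2.INTER_CUBIC))
def c2w(P,p): return np.array(P['R']).T@(np.asarray(p)-np.array(P['t']))
def px2cam(P,u,v,d):
    x=(u-P['cx'])/P['fx'];y=(v-P['cy'])/P['fy']
    a,b=x,y
    for _ in range(20):
        k=1+P['k1']*(a*a+b*b);a,b=x/k,y/k
    return np.stack([a*d,b*d,d],-1)
def cloud(P,dep):
    v,u=np.mgrid[:dep.shape[0],:dep.shape[1]]
    c=px2cam(P,u.astype(float),v.astype(float),dep.astype(float))
    return (c-np.array(P['t']))@np.array(P['R'])
def proj(P,X):
    c=np.array(P['R'])@np.asarray(X,float)+np.array(P['t']);a,b=c[0]/c[2],c[1]/c[2];k=1+P['k1']*(a*a+b*b)
    return P['fx']*a*k+P['cx'],P['fy']*b*k+P['cy']
E
python3 - <<'E'
from h import *
print(r.state()); print(r.nose_length)
for n in ['scene','top']:
    P=imaging.camera_params(n);im,d=imaging.grab_frame(n)
    np.savez('pics/'+n+'.npz',im=im,d=d);save(n+'0',im)
    for q in ['orange_brush_mid','battery','rack','tray']:
        for o in search_frame(n,q)[:3]: print(n,q,round(o['confidence'],2),c2w(P,o['point']).round(1))
E
```

```text
pics
{'time': 0.0, 'q': array([ 5.14053399e+01,  1.48570229e+01,  8.80102016e+01, -2.10392870e-03,
        7.72345708e+01, -1.16201627e+01]), 'joint_vel': array([-0.00303156,  0.05012818, -0.01007906, -0.04267986, -0.09221111,
        0.05321677]), 'joint_torque': array([ 9.67438173e-04, -4.37309968e+01, -2.84006900e+01,  7.18387635e-02,
        4.11365158e-02, -1.73178319e-04]), 'tcp_pos': array([249.15020745, 489.76404909, 239.84481915]), 'ee_rot': array([-100.46585258,   89.89818405, -127.43988333]), 'force': array([ 0.54963397, -0.43945214, -0.22907591]), 'torque': array([-0.03863798, -0.0389185 , -0.05211056]), 'grip_width': 1.0041774325229074}
22.0
scene orange_brush_mid 0.74 [490.8 -48.8  79.5]
scene orange_brush_mid 0.65 [494.6 282.7 128.8]
scene battery 0.75 [680.8 289.1  95.5]
scene battery 0.73 [ 310.4 -285.6   71.7]
scene battery 0.71 [493.5 -46.9  82.1]
scene rack 0.96 [509.9 273.3  60.6]
scene tray 0.85 [ 481.8 -363.5    0.5]
scene tray 0.53 [496.8 284.7 125.7]
top orange_brush_mid 0.57 [485.8 281.  141.6]
top battery 0.83 [641.  269.3 105.3]
top battery 0.72 [458.9 -72.4 102. ]
top battery 0.7 [269.2 245.6 103.8]
top rack 0.8 [471.5 250.5  71.6]
top tray 0.74 [ 484.2 -362.8    7.7]
```

View pics/scene0.png

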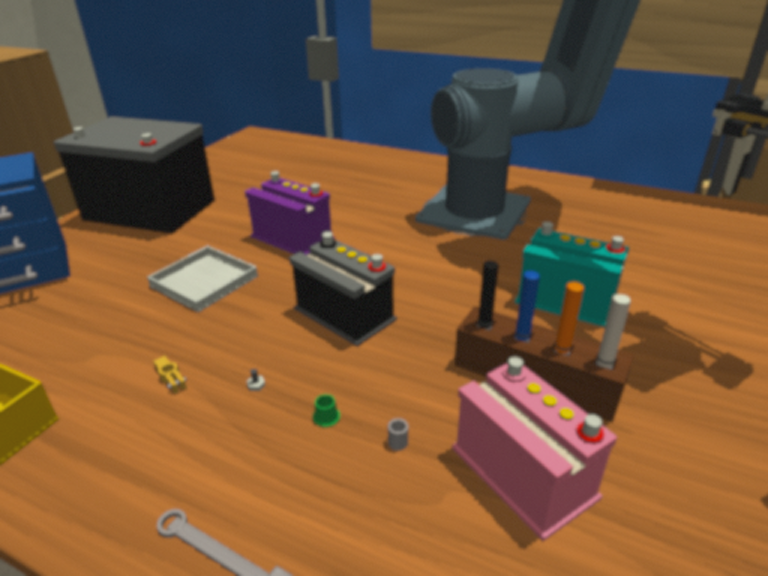

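View pics/top0.png

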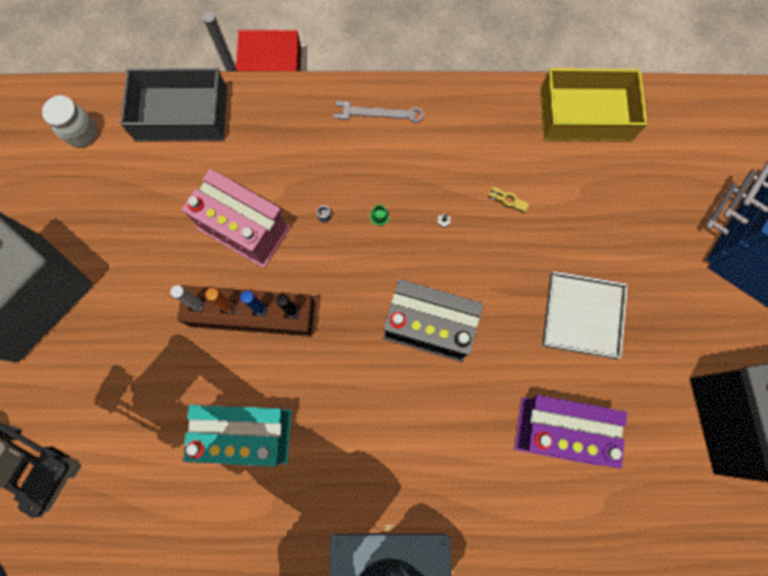

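The top view shows five battery-like things: black with a grey lid at (433,318), pink at (235,215), teal at (237,435), purple at (575,430), and large dark batteries at the sides. The compact black one with the grey lid fits. The orange brush is at (217,298), second from the left in the rack. The tray is at (585,315). I'll measure these and crop to confirm.

Run:
```python
from h import *
P=imaging.camera_params('top');z=np.load('pics/top.npz');im,d=z['im'],z['d'];W=cloud(P,d)
hsv=cv2.cvtColor(im,cv2.COLOR_RGB2HSV)
a=cv2.resize(im[170:250,245:330],None,fx=4,fy=4,interpolation=2);b=cv2.resize(im[175:235,105:225],None,fx=4,fy=4,interpolation=2)
c=np.zeros((320+240,480,3),np.uint8);c[:320,:340]=a;c[320:,:480]=b;save('crop1',c,1)
def box(m,n):
    X=W[m];
    if len(X)<5: print(n,'few');return
    rect=cv2.minAreaRect(X[:,:2].astype(np.float32));print(n,len(X),'mean',X.mean(0).round(1),'rect',[np.round(t,1) for t in rect])
reg=np.zeros(d.shape,bool);reg[180:240,250:325]=True
Z=W[...,2]
box(reg&(abs(Z-104)<4),'lid');box(reg&(Z>80)&(Z<96),'groove');box(reg&(Z>114)&(Z<135),'posts')
for lo,hi in [(112,135)]:
    n,l,s,ce=cv2.connectedComponentsWithStats((reg&(Z>lo)&(Z<hi)).astype(np.uint8))
    for i in range(1,n): box(l==i,'post%d'%i)
reg=np.zeros(d.shape,bool);reg[185:230,110:215]=True
box(reg&(abs(Z-70)<5),'racktop')
o=(reg|True)&(hsv[...,0]<16)&(hsv[...,1]>170)&(Z>85)&(Z<185)&reg
box(o,'orange')
reg=np.zeros(d.shape,bool);reg[175:245,355:425]=True
box(reg&(Z>12)&(Z<30),'trayrim');box(reg&(hsv[...,1]<60),'traycol')
P=imaging.camera_params('scene');z=np.load('pics/scene.npz');im,d=z['im'],z['d'];W=cloud(P,d);Z=W[...,2]
hsv=cv2.cvtColor(im,cv2.COLOR_RGB2HSV)
reg=np.zeros(d.shape,bool);reg[185:240,360:400]=True
o=reg&(hsv[...,0]<16)&(hsv[...,1]>170)&(Z>90)&(Z<180);box(o,'orange scene')
X=W[o]
for zz in (95,110,130,150,165):
    k=abs(X[:,2]-zz)<8; print(zz,X[k].mean(0).round(1))
reg=np.zeros(d.shape,bool);reg[150:230,190:268]=True
for n,lo,hi in(('lid',100,108),('groove',84,96),('posts',114,130)): box(reg&(Z>lo)&(Z<hi),'scene '+n)
```

```text
lid 1449 mean [462.2 -74.7 104.1] rect [array([463.9, -75.2]), array([150.2,  91.6]), np.float64(73.2)]
groove 452 mean [472.5 -78.7  90.5] rect [array([452.8, -72.2]), array([149.8,  68.2]), np.float64(73.4)]
posts 80 mean [439.9 -67.7 123.3] rect [array([440.3, -67.7]), array([127. ,  15.9]), np.float64(73.5)]
post1 42 mean [455.6 -14.2 122.8] rect [array([456. , -13.6]), array([14.8, 15.7]), np.float64(90.0)]
post2 few
post3 42 mean [ 423.5 -121.2  122.9] rect [array([ 423.9, -120.9]), array([15.1, 15.2]), np.float64(87.6)]
post4 few
racktop 1457 mean [480.4 248.4  70. ] rect [array([485.2, 253.7]), array([230.2,  65.3]), np.float64(85.5)]
orange 123 mean [484.1 272.6 136.2] rect [array([486.5, 225. ]), array([ 19.1, 132.1]), np.float64(0.1)]
trayrim 443 mean [ 483.  -364.    19.8] rect [array([ 482.6, -361.7]), array([143.4, 141.7]), np.float64(80.1)]
traycol 2609 mean [ 483.1 -363.8    9. ] rect [array([ 440.1, -208.1]), array([181.9, 497.9]), np.float64(15.5)]
orange scene 349 mean [496.3 283.7 130.5] rect [array([494.5, 284.2]), array([12.7, 20.3]), np.float64(12.4)]
95 [495.9 283.7  96.7]
110 [496.  283.8 109.8]
130 [496.8 283.5 130.2]
150 [496.5 283.8 150.4]
165 [496.3 283.4 163.8]
scene lid 956 mean [474.1 -68.2 104.7] rect [array([464.6, -72. ]), array([151.8,  94.8]), np.float64(73.2)]
scene groove 394 mean [487.9 -56.1  90.7] rect [array([467.1, -72.9]), array([152.4,  92.1]), np.float64(74.8)]
scene posts 90 mean [445.7 -61.3 121.8] rect [array([443.2, -64.4]), array([128.7,  15.6]), np.float64(73.2)]
```

View pics/crop1.png

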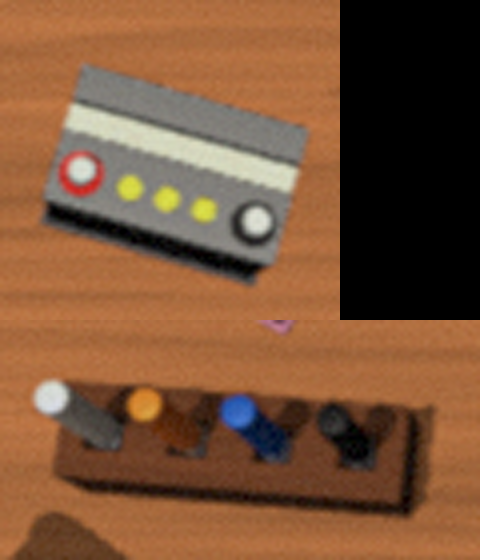

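Confirmed: the grey-lid battery has its red post on the left (+y) and black on the right. The orange brush is second from the left, with white beside it. Next I'll fit the brush axis and work out the tool's current orientation.

Run:
```python
from h import *
from scipy.optimize import least_squares
from scipy.spatial.transform import Rotation as Ro
s=r.state();print(Ro.from_euler('xyz',s['ee_rot'],degrees=True).as_matrix().round(3))
for cam,reg0 in(('scene',(185,240,360,400)),('top',(185,220,130,160))):
    P=imaging.camera_params(cam);z=np.load(f'pics/{cam}.npz');im,d=z['im'],z['d'];W=cloud(P,d);Z=W[...,2]
    C=c2w(P,[0,0,0]);print(cam,'cam at',C.round(0))
    hsv=cv2.cvtColor(im,cv2.COLOR_RGB2HSV)
    reg=np.zeros(d.shape,bool);reg[reg0[0]:reg0[1],reg0[2]:reg0[3]]=True
    o=reg&(hsv[...,0]<16)&(hsv[...,1]>170)&(Z>85)&(Z<167)&(W[...,1]>265)&(W[...,1]<300)
    X=W[o]
    f=lambda p:np.hypot(X[:,0]-p[0]-p[2]*(X[:,2]-125)/100,X[:,1]-p[1]-p[3]*(X[:,2]-125)/100)-10.5
    q=least_squares(f,[488,282,0,0],loss='soft_l1');print(len(X),q.x.round(1),'rms',np.sqrt((q.fun**2).mean()).round(2))
    t=reg&(Z>167)&(Z<176)&(W[...,1]>265)&(W[...,1]<300);print('top disc',W[t].mean(0).round(1) if t.any() else None,t.sum())
```

```text
[[-0.     0.454  0.891]
 [-0.     0.891 -0.454]
 [-1.    -0.    -0.   ]]
scene cam at [1131.  334.  571.]
352 [4.876e+02 2.832e+02 0.000e+00 2.000e-01] rms 0.95
top disc [491.5 283.5 170.4] 67
top cam at [ 286.    7. 1066.]
96 [4.877e+02 2.817e+02 1.000e-01 5.000e-01] rms 0.54
top disc [487.  280.8 169.8] 57
```

Both cameras agree on a brush axis at (487.6, 282.3), nearly upright. I'll move over it with the jaws opening across the rack, which is a turn of -67.5° about z.

```bash
python3 -m creep '[30,-26,10,0,0,-8.4, 60,-52,10,0,0,-16.8, 90,-78,10,0,0,-25.3, 120,-104,10,0,0,-33.7, 150,-130,10,0,0,-42.2, 180,-156,10,0,0,-50.6, 210,-182,10,0,0,-59, 238.4,-207.5,10,0,0,-67.5]' 0 20
```

```text
time: 1.3
tcp_pos: [489.1, 281.4, 250.7]
ee_rot: [130.1, 90.0, 35.2]
force: [0.6, 1.4, 0.2]
grip_width: 1.003
```

```bash
python3 -m creep '[-1.5,1,0,0,0,0, -1.5,1,0,0,0,0, -1.5,1,0,0,0,0]' 115 20
python3 - <<'E'
from h import *
from scipy.spatial.transform import Rotation as Ro
s=r.state();print(s['tcp_pos'].round(1),s['grip_width'],s['q'].round(1));print(Ro.from_euler('xyz',s['ee_rot'],degrees=True).as_matrix().round(3))
P=imaging.camera_params('wrist');im,d=imaging.grab_frame('wrist');save('w1',im)
print(proj(P,[487.6,282.3,170]))
P=imaging.camera_params('top');d=np.load('pics/top.npz')['d'];W=cloud(P,d)
m=(W[...,2]>75)&(W[...,2]<135)&(W[...,0]>505)&(W[...,0]<700)&(W[...,1]>220)&(W[...,1]<330);print('near tall min x',W[m][:,0].min() if m.any() else None)
E
```

```text
time: 1.6
tcp_pos: [486.8, 282.9, 250.7]
ee_rot: [-133.7, 90.0, 131.5]
force: [-0.3, 0.4, 0.7]
grip_width: 0.791
[486.8 282.9 250.7] 0.7909694159900428 [18.8 15.8 85.2  0.  79.  23.5]
[[-0.     0.997 -0.082]
 [ 0.    -0.082 -0.997]
 [-1.    -0.    -0.   ]]
(np.float64(260.2318174106387), np.float64(210.36499863647583))
near tall min x 515.7730949944421
```

View pics/w1.png

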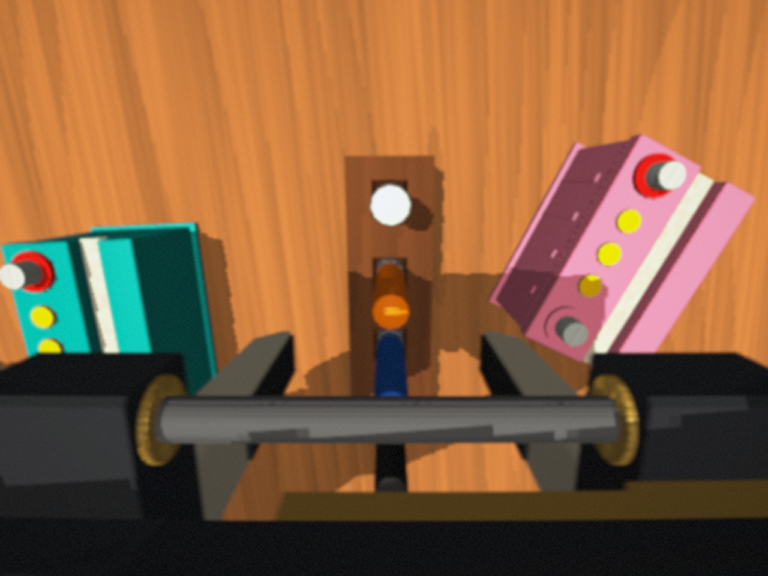

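The orange brush top is at (390,311) in the enlarged view, which is (260,207) raw against a predicted (260,210). The aim is good and the part-closed fingers clear the pink battery, so I'll descend.

```bash
python3 -m creep '[0.4,-0.3,-20,0,0,0, 0.8,-0.6,-40,0,0,0, 0.8,-0.6,-60,0,0,0, 0.8,-0.6,-80,0,0,0, 0.8,-0.6,-100,0,0,0, 0.8,-0.6,-115,0,0,0, 0.8,-0.6,-126,0,0,0, 0.8,-0.6,-126,0,0,0]' 125 20; python3 -m creep '[0,0,0,0,0,0, 0,0,0,0,0,0, 0,0,0,0,0,0, 0,0,0,0,0,0, 0,0,0,0,0,0, 0,0,0,0,0,0, 0,0,0,0,0,0, 0,0,0,0,0,0]' 255 35
```

```text
time: 2.45
tcp_pos: [485.8, 283.1, 123.5]
ee_rot: [-78.5, 89.8, -173.1]
force: [-0.5, -0.1, -0.1]
grip_width: 0.512
time: 3.25
tcp_pos: [486.6, 283.2, 124.1]
ee_rot: [-90.9, 89.9, 174.5]
force: [1.6, -1.3, 4.6]
grip_width: 0.218
```

The opening is 20.3 mm, so the brush is gripped. Lifting straight up.

```bash
python3 -m creep '[0,0,10,0,0,0, 0,0,25,0,0,0, 0,0,45,0,0,0, 0,0,65,0,0,0, 0,0,85,0,0,0, 0,0,105,0,0,0, 0,0,125,0,0,0, 0,0,145,0,0,0]';python3 -m creep '[0,0,20,0,0,0, 0,0,35,0,0,0, 0,0,40,0,0,0, 0,0,40,0,0,0]'
python3 - <<'E'
from h import *
from scipy.spatial.transform import Rotation as Ro
s=r.state();print(s['tcp_pos'].round(1),s['grip_width'],s['force']);print(Ro.from_euler('xyz',s['ee_rot'],degrees=True).as_matrix().round(3))
for n in['scene','wrist','top']:
    im,d=imaging.grab_frame(n);np.savez(f'pics/{n}2.npz',im=im,d=d);save(n+'2',im)
E
```

```text
time: 4.05
tcp_pos: [485.3, 283.1, 269.6]
ee_rot: [-78.8, 89.8, -173.4]
force: [-0.9, 0.4, -0.4]
grip_width: 0.22
time: 4.45
tcp_pos: [484.9, 283.1, 309.9]
ee_rot: [-80.6, 89.8, -175.2]
force: [1.1, 0.1, -0.7]
grip_width: 0.222
[484.9 283.1 309.9] 0.22220774963595025 [ 1.0734014   0.07377757 -0.73159317]
[[-0.004  0.997 -0.08 ]
 [-0.    -0.08  -0.997]
 [-1.    -0.004  0.001]]
```

View pics/scene2.png

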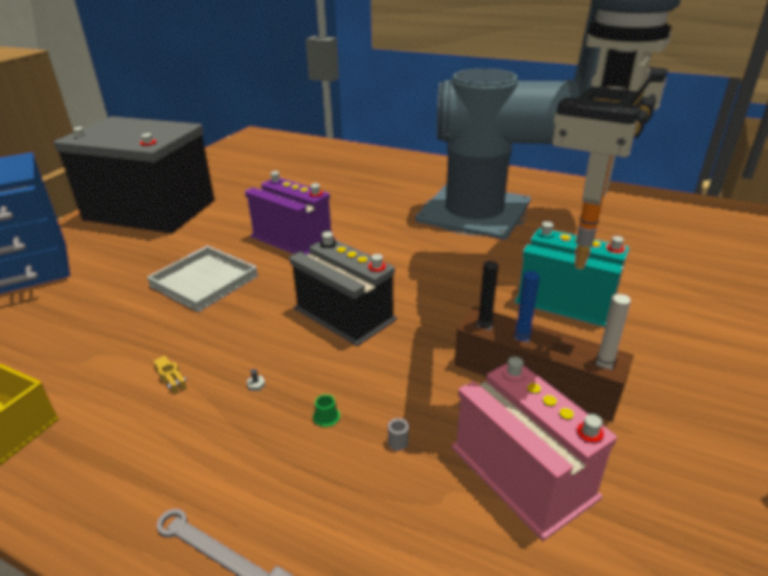

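View pics/wrist2.png

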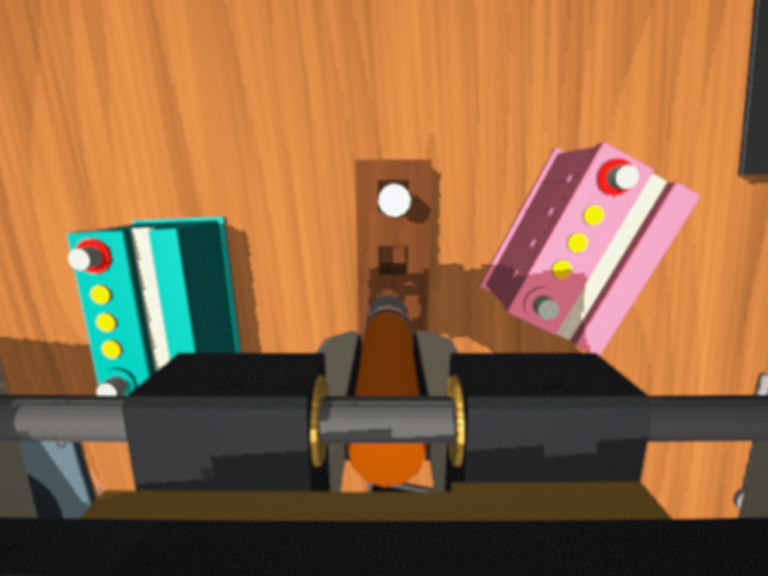

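The brush is out and nearly vertical in the scene view, with its tip at about (580,265). The other brushes are undisturbed. Measuring the tip.

```bash
cat > tip.py <<'E'
import sys
from h import *
from scipy.spatial.transform import Rotation as Ro
def fit(cam,npz,tcp,R,rad=35):
    """fit brush axis in tool frame: points ahead of the fingertips"""
    P=imaging.camera_params(cam);z=np.load(npz);W=cloud(P,z['d'])
    L=(W-tcp)@R                       # tool coords
    m=(z['d']>0)&(L[...,0]>26)&(L[...,0]<130)&(np.hypot(L[...,1],L[...,2])<rad)
    X=L[m]; view=R.T@(c2w(P,[0,0,0])-tcp)
    print(cam,len(X),'max x',np.percentile(X[:,0],[95,98,100]).round(1))
    out=[]
    for a in range(30,120,15):
        k=(X[:,0]>=a)&(X[:,0]<a+15)
        if k.sum()>5: 
            dirn=view[1:]/np.linalg.norm(view[1:])
            print(a+7,k.sum(),'mean yz surf',X[k][:,1:].mean(0).round(1),'viewdir yz',dirn.round(2))
    return X
if __name__=='__main__':
    s=r.state();R=Ro.from_euler('xyz',s['ee_rot'],degrees=True).as_matrix()
    for c in sys.argv[2:]: fit(c,f'pics/{c}{sys.argv[1]}.npz',s['tcp_pos'],R)
E
python3 tip.py 2 scene
```

```text
scene 452 max x [102.9 106.6 110.6]
37 102 mean yz surf [ 7.8 -1.7] viewdir yz [ 0.99 -0.16]
52 93 mean yz surf [ 7.6 -1.7] viewdir yz [ 0.99 -0.16]
67 92 mean yz surf [ 7.8 -1.6] viewdir yz [ 0.99 -0.16]
82 60 mean yz surf [ 5.8 -1.2] viewdir yz [ 0.99 -0.16]
97 64 mean yz surf [ 5.  -0.9] viewdir yz [ 0.99 -0.16]
112 12 mean yz surf [ 4.8 -1.1] viewdir yz [ 0.99 -0.16]
```

Run:
```python
from h import *
for n in('top','scene'):
    P=imaging.camera_params(n);z=np.load(f'pics/{n}2.npz');im,d=z['im'],z['d'];W=cloud(P,d);hsv=cv2.cvtColor(im,cv2.COLOR_RGB2HSV)
    X=(W[...,:2]-[463.5,-74.5]);yaw=np.radians(-16.7);bx=X@[np.cos(yaw),np.sin(yaw)];by=X@[-np.sin(yaw),np.cos(yaw)]
    rng=(abs(by)<70)&(W[...,2]>75)&(abs(bx)<46)
    pale=rng&(hsv[...,2]>170)&(hsv[...,1]<70)&(bx>-10)
    for lo,hi in((-70,-25),(-25,25),(25,70)):
        k=pale&(by>lo)&(by<hi);l=rng&(W[...,2]>98)&(by>lo)&(by<hi)
        b=bx[k];print(n,lo,k.sum(),'bx',np.percentile(b,[2,50,98]).round(1),'z',np.median(W[k][:,2]).round(1),'lid bx',np.percentile(bx[l],[0.5,99.5]).round(1))
    l=rng&(abs(W[...,2]-104)<4)
    k=(abs(W[...,2]-104)<5)&(abs(bx)<40)&(abs(by)<90);print('by range',np.percentile(by[k],[.3,99.7]).round(1))
```

```text
top -70 116 bx [ 4.9 13.2 21.5] z 90.8 lid bx [-44.8  45.4]
top -25 127 bx [ 4.9 13.2 21.4] z 90.7 lid bx [-44.9  45.1]
top 25 116 bx [ 4.7 13.4 22.1] z 90.4 lid bx [-44.9  45.3]
by range [-74.9  73.9]Traceback (most recent call last):
  File "<stdin>", line 9, in <module>
    return _quantile_unchecked(
        a, q, axis, out, overwrite_input, method, keepdims, weights)
    return _ureduce(a,
                    func=_quantile_ureduce_func,
    ...<5 lines>...
                    overwrite_input=overwrite_input,
                    method=method)
    r = func(a, **kwargs)
    result = _quantile(arr,
                       quantiles=q,
    ...<2 lines>...
                       out=out,
                       weights=wgt)
    slices_having_nans = np.isnan(arr[-1, ...])
                                  ~~~^^^^^^^^^
IndexError: index -1 is out of bounds for axis 0 with size 0
```

The groove centre agrees (bx ≈ 12, uniform along the length). The red end at battery y=65 is world (493.7, -15.7), so I'll carry the brush there.

```bash
python3 -m creep '[0,-20,0,0,0,0, 1,-60,0,0,0,0, 3,-105,0,0,0,0, 5,-150,0,0,0,0, 6,-195,0,0,0,0, 7,-240,0,0,0,0, 8,-275,0,0,0,0, 8.8,-298.8,0,0,0,0]';python3 -m creep '[0,0,0,0,0,0, 0,0,0,0,0,0]'
python3 - <<'E'
from h import *
for n in['scene','wrist','top']:
    im,d=imaging.grab_frame(n);np.savez(f'pics/{n}3.npz',im=im,d=d);save(n+'3',im)
s=r.state();print(s['tcp_pos'],s['grip_width'])
E
python3 tip.py 3 scene
```

```text
time: 5.4
tcp_pos: [492.7, -18.3, 307.3]
ee_rot: [-77.9, 89.5, -172.6]
force: [0.2, 0.5, 0.1]
grip_width: 0.222
time: 5.6
tcp_pos: [492.2, -18.5, 306.3]
ee_rot: [-84.6, 89.4, -179.4]
force: [0.1, 0.8, -1.4]
grip_width: 0.221
[492.49317932 -17.11473369 306.99288743] 0.22507223255781728
scene 331 max x [104.8 108.3 114. ]
37 73 mean yz surf [ 5.5 -3.2] viewdir yz [ 0.83 -0.55]
52 71 mean yz surf [ 5.8 -2.9] viewdir yz [ 0.83 -0.55]
67 62 mean yz surf [ 5.9 -2.5] viewdir yz [ 0.83 -0.55]
82 48 mean yz surf [ 4.5 -2. ] viewdir yz [ 0.83 -0.55]
97 42 mean yz surf [ 3.9 -1.1] viewdir yz [ 0.83 -0.55]
112 16 mean yz surf [ 3.1 -2.2] viewdir yz [ 0.83 -0.55]
```

View pics/scene3.png

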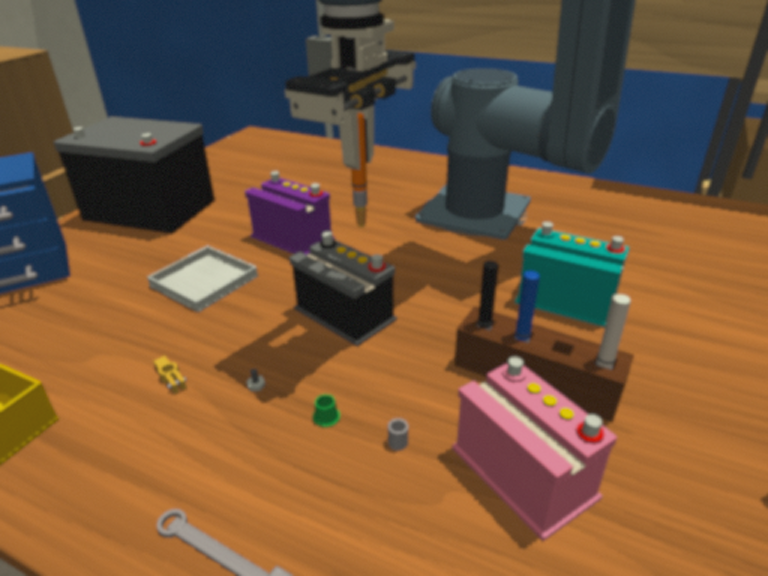

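```bash
python3 -m creep '[1.2,1.8,-10,0,-0.5,0, 1.2,1.8,-25,0,-0.5,0, 1.2,1.8,-40,0,-0.5,0, 1.2,1.8,-55,0,-0.5,0, 1.2,1.8,-68,0,-0.5,0, 1.2,1.8,-74,0,-0.5,0, 1.2,1.8,-76,0,-0.5,0, 1.2,1.8,-76,0,-0.5,0]'
python3 - <<'E'
from h import *
from scipy.spatial.transform import Rotation as Ro
a=[]
for n in['scene','wrist','top']:
    im,d=imaging.grab_frame(n);np.savez(f'pics/{n}4.npz',im=im,d=d)
    s=r.state();a.append(np.r_[s['tcp_pos'],Ro.from_euler('xyz',s['ee_rot'],degrees=True).as_matrix()[:,0]*1000])
    if n=='scene': save('scene4',im[140:240,180:290],6)
    if n=='wrist': save('wrist4',im)
print(np.round(a,1));print(np.mean(a,0).round(1))
E
python3 tip.py 4 scene
```

```text
time: 6.55
tcp_pos: [493.8, -14.8, 231.2]
ee_rot: [-24.7, 90.0, -119.3]
force: [-0.3, -0.8, -0.7]
grip_width: 0.222
[[ 4.940e+02 -1.510e+01  2.315e+02  4.000e-01 -7.000e-01 -1.000e+03]
 [ 4.941e+02 -1.520e+01  2.317e+02  7.000e-01 -8.000e-01 -1.000e+03]
 [ 4.941e+02 -1.530e+01  2.317e+02  8.000e-01 -8.000e-01 -1.000e+03]]
[ 4.941e+02 -1.520e+01  2.316e+02  6.000e-01 -8.000e-01 -1.000e+03]
scene 523 max x [128.  128.9 130. ]
37 65 mean yz surf [ 5.7 -4.6] viewdir yz [ 0.84 -0.55]
52 57 mean yz surf [ 6.1 -4.2] viewdir yz [ 0.84 -0.55]
67 53 mean yz surf [ 6.  -5.5] viewdir yz [ 0.84 -0.55]
82 42 mean yz surf [ 4.8 -3.7] viewdir yz [ 0.84 -0.55]
97 35 mean yz surf [ 3.1 -3.1] viewdir yz [ 0.84 -0.55]
112 49 mean yz surf [-20.4  -2.5] viewdir yz [ 0.84 -0.55]
```

View pics/scene4.png

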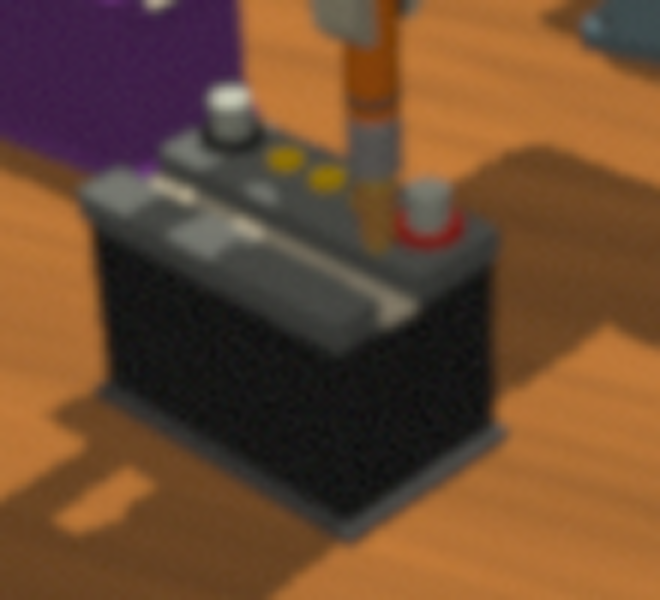

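View pics/wrist4.png

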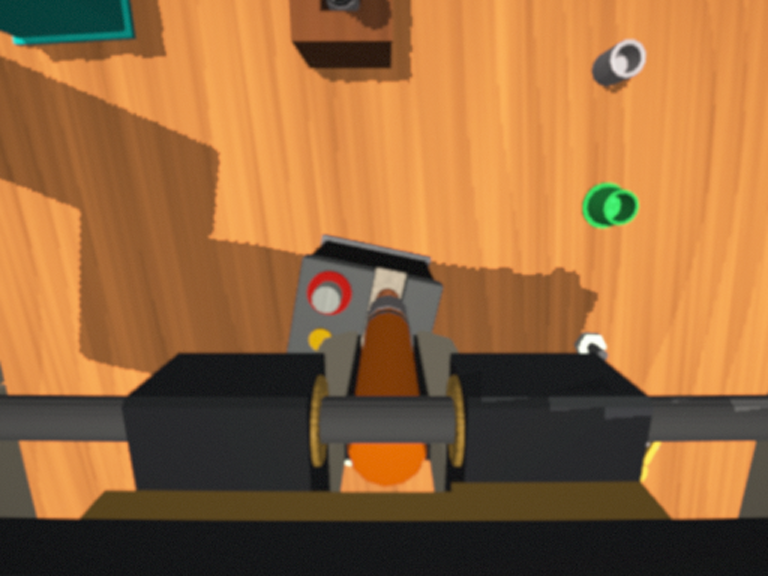

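In the wrist view the tip at (388,293) lines up with the groove (373–405). Tip height is about 118 mm, so I'll lower it 23 mm slowly.

```bash
python3 -m creep '[-0.2,-0.3,-5,0,0,0, -0.2,-0.3,-10,0,0,0, -0.2,-0.3,-15,0,0,0, -0.2,-0.3,-19,0,0,0, -0.2,-0.3,-22,0,0,0, -0.2,-0.3,-23,0,0,0, -0.2,-0.3,-23,0,0,0, -0.2,-0.3,-23,0,0,0]'
python3 - <<'E'
from h import *
from scipy.spatial.transform import Rotation as Ro
s=r.state();R=Ro.from_euler('xyz',s['ee_rot'],degrees=True).as_matrix();t=s['tcp_pos']+R[:,0]*113.5
X=t[:2]-[463.5,-74.5];y=np.radians(-16.7);print(s['tcp_pos'],'tip',t,'bx,by',X@[np.cos(y),np.sin(y)],X@[-np.sin(y),np.cos(y)],s['force'],s['torque'])
im,d=imaging.grab_frame('wrist');np.savez('pics/wrist5.npz',im=im,d=d)
s=r.state();print(s['tcp_pos'])
im2,d=imaging.grab_frame('scene');save('scene5',np.hstack([im2[140:240,180:290],im[140:240,200:310]]),3.5)
E
```

```text
time: 7.5
tcp_pos: [494.1, -15.6, 208.8]
ee_rot: [54.6, 89.9, -40.0]
force: [-0.0, -0.2, -0.4]
grip_width: 0.218
[494.05021464 -15.61577593 208.83138092] tip [494.17067    -15.71692795  95.33148991] bx,by 12.48512351040319 65.1172884011837 [-0.00374601 -0.19497384 -0.41421297] [-0.08490106  0.10431835 -0.00404635]
[494.06473166 -15.62256564 208.86944506]
```

View pics/scene5.png

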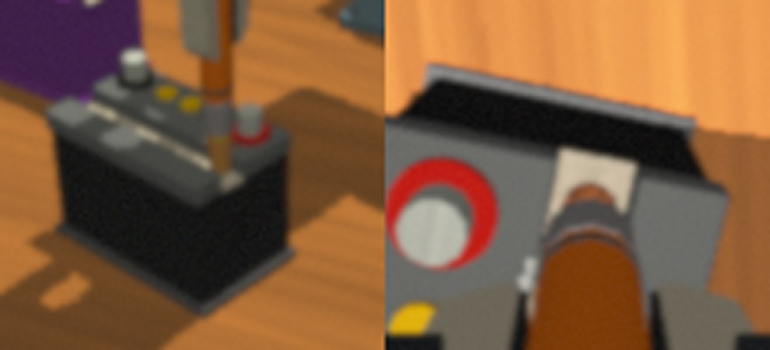

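The tip sits inside the groove at the red end in both views: tip z≈95, bx≈12.5, by≈65, no contact force. Starting the stroke at 40 mm/s.

```bash
cat > st.py <<'E'
from h import *
from scipy.spatial.transform import Rotation as Ro
s=r.state();R=Ro.from_euler('xyz',s['ee_rot'],degrees=True).as_matrix();t=s['tcp_pos']+R[:,0]*113.5
X=t[:2]-[463.5,-74.5];y=np.radians(-16.7);print('tip',t.round(1),'bx,by',(X@[np.cos(y),np.sin(y)]).round(1),(X@[-np.sin(y),np.cos(y)]).round(1),s['force'].round(1),s['grip_width'])
E
python3 -m creep '[-1.1,-3.8,0,0,0,0, -2.3,-7.7,0,0,0,0, -3.4,-11.5,0,0,0,0, -4.6,-15.3,0,0,0,0, -5.7,-19.2,0,0,0,0, -6.9,-23,0,0,0,0, -8,-26.8,0,0,0,0, -9.2,-30.7,0,0,0,0]'; python3 st.py
```

```text
time: 8.4
tcp_pos: [484.8, -46.7, 208.9]
ee_rot: [57.5, 89.9, -37.2]
force: [-0.5, 0.2, -1.4]
grip_width: 0.222
tip [484.9 -46.8  95.4] bx,by 12.5 32.7 [-0.5  0.2 -1.4] 0.22171216484302225
```

```bash
python3 -m creep '[-1.2,-3.8,0,0,0,0, -2.4,-7.7,0,0,0,0, -3.5,-11.5,0,0,0,0, -4.7,-15.3,0,0,0,0, -5.8,-19.2,0,0,0,0, -7,-23,0,0,0,0, -8.2,-26.8,0,0,0,0, -9.4,-30.7,0,0,0,0]'; python3 st.py
python3 - <<'E'
from h import *
im,d=imaging.grab_frame('wrist');save('w6',im[120:290,170:340],3)
E
```

```text
time: 9.2
tcp_pos: [475.3, -77.7, 208.9]
ee_rot: [58.1, 89.9, -36.5]
force: [-0.1, 0.5, -1.0]
grip_width: 0.217
tip [475.4 -77.8  95.4] bx,by 12.4 0.3 [-0.1  0.5 -1. ] 0.2174344814187013
```

View pics/w6.png

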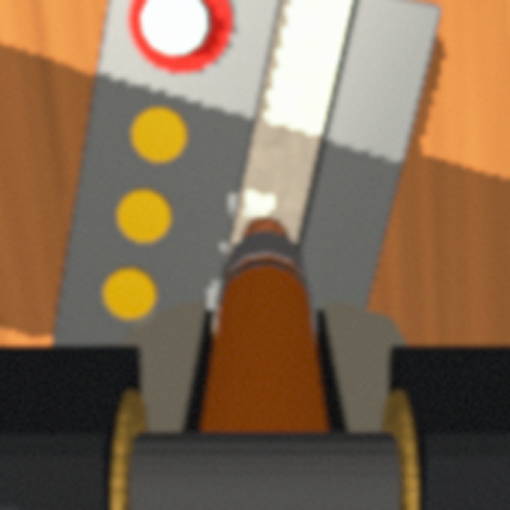

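The bristles at (266,228) are still within the pale groove, at the middle of the lid. Continuing.

```bash
python3 -m creep '[-1.1,-3.8,0,0,0,0, -2.3,-7.7,0,0,0,0, -3.4,-11.5,0,0,0,0, -4.6,-15.3,0,0,0,0, -5.7,-19.2,0,0,0,0, -6.9,-23,0,0,0,0, -8,-26.8,0,0,0,0, -9.2,-30.7,0,0,0,0]'; python3 st.py
```

```text
time: 10.05
tcp_pos: [465.9, -109.2, 208.9]
ee_rot: [44.5, 89.9, -50.2]
force: [-0.7, -0.7, -0.4]
grip_width: 0.223
tip [ 466.  -109.4   95.4] bx,by 12.4 -32.7 [-0.7 -0.7 -0.4] 0.22312634935823983
```

```bash
python3 -m creep '[-1.1,-3.8,0,0,0,0, -2.3,-7.7,0,0,0,0, -3.4,-11.5,0,0,0,0, -4.6,-15.3,0,0,0,0, -5.7,-19.2,0,0,0,0, -6.9,-23,0,0,0,0, -8,-26.8,0,0,0,0, -9.2,-30.7,0,0,0,0]'; python3 st.py;  python3 - <<'E'
from h import *
im,d=imaging.grab_frame('wrist');im2,d=imaging.grab_frame('scene');save('w7',np.hstack([im[120:290,170:340],im2[100:270,160:330]]),2.3)
E
```

```text
time: 10.85
tcp_pos: [456.6, -140.2, 208.9]
ee_rot: [45.0, 89.9, -49.7]
force: [0.2, -0.2, -1.0]
grip_width: 0.225
tip [ 456.7 -140.4   95.4] bx,by 12.4 -65.0 [ 0.2 -0.2 -1. ] 0.22483094491052413
```

View pics/w7.png

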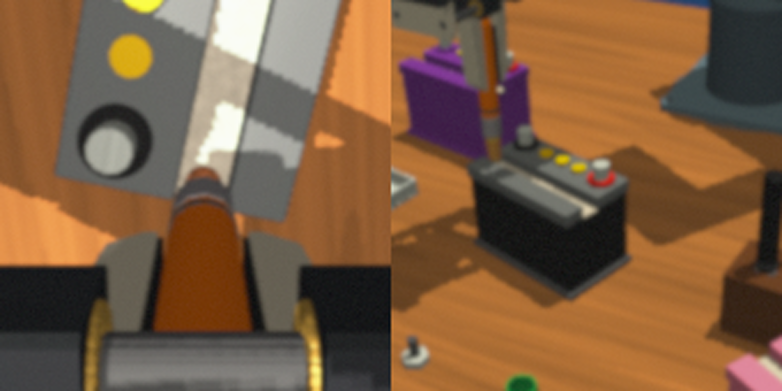

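The tip is at the black end (by≈-65), still inside the groove, so the stroke is complete. Lifting out.

```bash
python3 -m creep '[0,0,5,0,0,0, 0,0,12,0,0,0, 0,0,22,0,0,0, 0,0,40,0,0,0, 0,0,60,0,0,0, 0,0,80,0,0,0, 0,0,95,0,0,0, 0,0,100,0,0,0]'; python3 st.py
python3 - <<'E'
from h import *
s=r.state();print(s['q'].round(1));print('to go',(np.array([418.8,-315.3,258])-s['tcp_pos']).round(1))
E
```

```text
time: 11.75
tcp_pos: [457.4, -140.7, 311.5]
ee_rot: [57.5, 89.7, -37.1]
force: [-0.1, -0.7, -0.3]
grip_width: 0.223
tip [ 457.9 -141.1  198. ] bx,by 13.8 -65.4 [-0.1 -0.7 -0.3] 0.22323243463431064
[-30.5   4.8  90.3  -0.   84.6 -25.8]
to go [ -38.6 -174.6  -53.5]
```

```bash
python3 -m creep '[-3,-12,0,0,0,0, -8,-35,0,0,0,0, -14,-60,0,0,0,0, -20,-88,0,0,0,0, -26,-115,0,0,0,0, -31,-140,0,0,0,0, -36,-162,0,0,0,0, -38.6,-174.6,0,0,0,0]' && python3 -m creep '[0,0,0,-2,-2.7,0, 0,0,-5,-6,-8,0, 0,0,-12,-10,-13.3,0, 0,0,-20,-14,-18.7,0, 0,0,-28,-18,-24,0, 0,0,-36,-22,-29.3,0, 0,0,-44,-25.5,-34,0, 0,0,-50,-27,-36,0]' && python3 -m creep '[0,0,0,0,0,0, 0,0,0,0,0,0, 0,0,0,0,0,0]'; python3 st.py
python3 - <<'E'
from h import *
for n in['scene','top']:
    im,d=imaging.grab_frame(n);np.savez(f'pics/{n}8.npz',im=im,d=d);save(n+'8',im)
from scipy.spatial.transform import Rotation as Ro
s=r.state();print(Ro.from_euler('xyz',s['ee_rot'],degrees=True).as_matrix()[:,0],s['q'].round(1))
E
python3 tip.py 8 scene top
```

```text
time: 12.55
tcp_pos: [417.7, -317.3, 310.5]
ee_rot: [54.1, 89.7, -40.6]
force: [0.8, -0.1, -0.9]
grip_width: 0.225
time: 13.35
tcp_pos: [415.8, -315.5, 258.2]
ee_rot: [57.9, 44.8, -37.0]
force: [1.3, 0.7, -0.3]
grip_width: 0.222
time: 13.65
tcp_pos: [416.2, -316.2, 259.2]
ee_rot: [57.8, 44.7, -37.0]
force: [-0.6, -0.0, -0.9]
grip_width: 0.22
tip [ 480.6 -364.7  179.3] bx,by 99.8 -273.1 [-0.6 -0.  -0.9] 0.21982612946366722
[ 0.56771923 -0.427507   -0.70351449] [-60.9 -10.7 127.3  40.6  26.3 -87.1]
scene 257 max x [104.8 109.  111.8]
37 52 mean yz surf [ 6.4 -3.7] viewdir yz [ 0.79 -0.61]
52 51 mean yz surf [ 6.3 -3.9] viewdir yz [ 0.79 -0.61]
67 50 mean yz surf [ 6.7 -3.8] viewdir yz [ 0.79 -0.61]
82 39 mean yz surf [ 5.5 -2.7] viewdir yz [ 0.79 -0.61]
97 39 mean yz surf [ 4.2 -2.2] viewdir yz [ 0.79 -0.61]
112 12 mean yz surf [ 3.8 -1.9] viewdir yz [ 0.79 -0.61]Traceback (most recent call last):
  File "tip.py", line 20, in <module>
    for c in sys.argv[2:]: fit(c,f'pics/{c}{sys.argv[1]}.npz',s['tcp_pos'],R)
                           ~~~^^^^^^^^^^^^^^^^^^^^^^^^^^^^^^^^^^^^^^^^^^^^^^^
  File "tip.py", line 10, in fit
    print(cam,len(X),'max x',np.percentile(X[:,0],[95,98,100]).round(1))
                             ~~~~~~~~~~~~~^^^^^^^^^^^^^^^^^^^^
    return _quantile_unchecked(
        a, q, axis, out, overwrite_input, method, keepdims, weights)
    return _ureduce(a,
                    func=_quantile_ureduce_func,
    ...<5 lines>...
                    overwrite_input=overwrite_input,
                    method=method)
    r = func(a, **kwargs)
    result = _quantile(arr,
                       quantiles=q,
    ...<2 lines>...
                       out=out,
                       weights=wgt)
    slices_having_nans = np.isnan(arr[-1, ...])
                                  ~~~^^^^^^^^^
IndexError: index -1 is out of bounds for axis 0 with size 0
```

View pics/scene8.png

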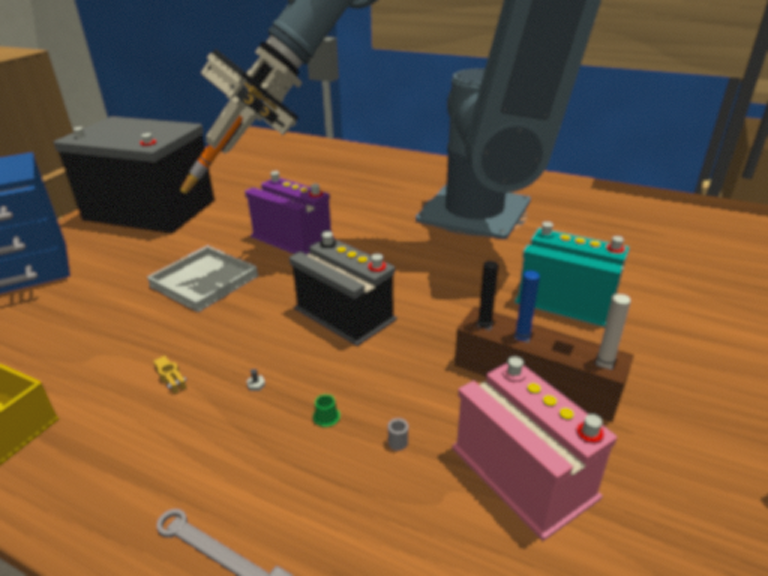

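View pics/top8.png

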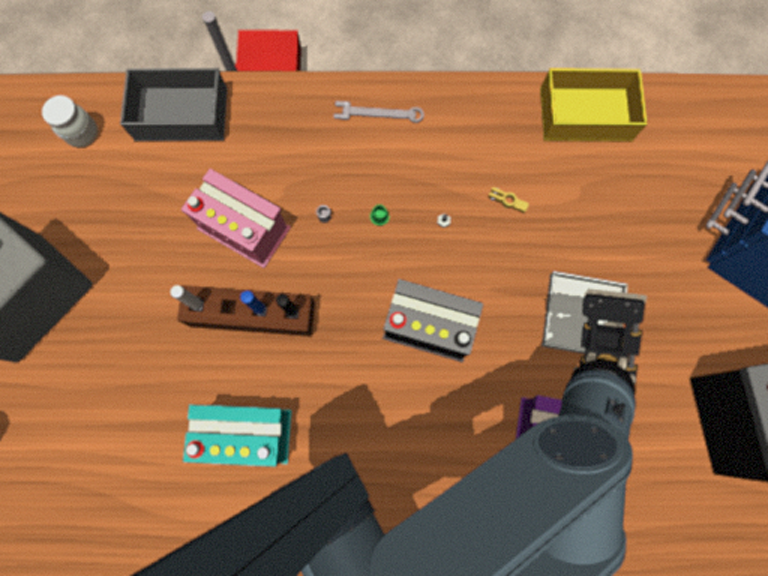

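In the scene view the brush leans about 45° with its tip at (185,188). The computed tip is (481,-365,179) against a tray centre of (483,-364). The other three brushes and the small parts look unmoved. One last stillness check, then I hand in.

```bash
python3 -m creep '[0,0,0,0,0,0, 0,0,0,0,0,0, 0,0,0,0,0,0, 0,0,0,0,0,0]'; python3 st.py
python3 - <<'E'
from h import *
print(abs(r.state()['joint_vel']).max(),job.finish_job())
E
```

```text
time: 14.15
tcp_pos: [416.5, -316.2, 259.3]
ee_rot: [57.8, 44.7, -37.0]
force: [-0.3, 0.4, -0.6]
grip_width: 0.223
tip [ 480.9 -364.7  179.5] bx,by 100.1 -273.0 [-0.3  0.4 -0.6] 0.22291370052412862
the job is handed in; nothing more can be done
0.1497079458611766 None
```

I drew the orange brush out of the rack and ran its tip along the small battery's groove from the red post to the black one at about 40 mm/s. I then lifted it out and handed in with the brush held leaning over the tray, at about 14 s of the 51 s allowed. No verdict was reported.

- **Groove run:** the tip stayed about 95 mm up (floor at 90) and within about 0.5 mm of the groove's centre line, from y = +65 to -65 mm. No contact force showed, so by these figures the tip ran about 5 mm above the floor rather than pressing on it.
- **Final pose:** the tip is at about (481, -365, 179) mm, roughly 2 mm from the tray centre. It leans about 45° with the bristles lower, still gripped at about a 20 mm opening, and the arm is practically still.
- **Other things:** the other three brushes and the small parts looked unmoved in the last pictures.
- **Weaker checks:** tip positions come from the arm's pose plus a 113.5 mm tip length, which scene-camera readings put at 111–114 mm. The top camera's final check of the tip failed because the gripper hid the brush.

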